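# Close the tuck-top soap carton

### The job

Close the open cardboard carton of soap bars with your fingertips: fold its lid over, tuck the flap on the lid's free edge down inside the front wall, below the rolled lip, and press the lid shut so that it stays closed. Only push and press: do not pinch the board or pick anything up, leave the carton standing where it is, and do not disturb the things around it.

Things in the scene. Friction and masses are not known exactly. Their poses are not given: they have to be found in the camera images.
- carton: Loose brown cardboard carton with three soap bars in it, about 1.15 kg. Outer size 146 (x) by 216 (y) by 85 mm high, walls 4 mm, open on top. Origin: centre of its underside, z up. Front wall at its x = -73 mm (faces the robot, turned up to 0.45 rad), lid hinged on the back rim at x = +71 mm, of the same board. The soap is 56 mm high and ends at x = -38 mm: behind the front wall is free space.
- lip (a point): Middle of the top of the front wall's rolled lip, at carton x = -69, z = 85 mm. The lip is a round roll of 8 mm diameter along y, between x = -73 and -65 mm; it overhangs the inside of the front wall by 4 mm.
- lid (a joint): Lid angle (rad): 0 = shut, level on the rim; 1.57 = upright at the back; at most 2.0 (leaning back). Starts at 1.35 to 1.85. Stiff hinge (friction 0.12 N m, about 1 N at the free edge): stays where it is left. The lid is a panel 130 mm long from hinge to crease, 216 mm wide, 4 mm thick; when shut its underside is at carton z = 85, its top at 89 mm.
- flap (a joint): Flap angle at the crease (rad): 0 = in one plane with the lid, 1.57 = square to it, towards the inside; at most 2.0. Starts at 0.2 to 0.6, which would land outside the front wall. Stays where it is left (friction 0.008 N m, 0.4 N near its edge). With the lid 0.3 rad open and the flap then hanging plumb, its edge clears the lip (carton x above -65 mm) and goes in freely as the lid goes down.
- lid_hinge (a point): Middle of the lid's hinge line, on the back rim: carton x = +71, z = 85 mm.
- crease (a point): Middle of the crease between lid and flap, mid-thickness of the board, 130 mm from the hinge line; with the lid shut at carton x = -59, z = 87 mm.
- flap_edge (a point): Middle of the flap's free edge, mid-thickness of the board, 32 mm from the crease. The flap is 198 mm wide (184 mm in its last 10 mm) and 4 mm thick. Properly tucked it lies about 30 mm below the rim, between the front wall and the soap.
- bottle: Bystander, loose: clear glass bottle with swing-top stopper, 68 mm diameter, 247 mm tall. Origin: centre of its underside.
- squeegee: Bystander, loose: grey plastic squeegee lying flat, blade 252 mm along its y, handle 175 mm along its +x, 25 mm high. Origin: under the middle of the blade holder.
- dustpan: Bystander, loose: steel dustpan lying flat behind the carton, pan 200 (x) by 220 (y) mm, 60 mm high, handle to y = -250 mm. Origin: under the middle of the pan.
- brush: Bystander, loose: wooden brush block, bristles down, 55 by 165 (y) mm, 48 mm high, in front of the carton. Origin: centre of its underside.
- bucket_clip: Bystander, loose: small green plastic bucket clip, 75 by 47 mm, 18 mm high, to the right of the carton. Origin: under the centre of its ring.
- soap_bar: Bystander, loose: one soap bar, 100 by 62 (y) by 52 mm high, to the left of the carton. Origin: centre of its underside.
- polish_tin: Bystander, loose: flat round metal tin, 86 mm diameter, 27 mm high. Origin: centre of its underside.

How it is judged:
By the outcome, as a careful person would: the job done as asked, in the order asked, and still so for the second after the job is handed in, with the robot touching nothing.
It also fails if it takes over 54 s, if anything falls off the work surface, if the arm or the gripper's body presses on something with over 40 N, if the wrist force passes 120 N, or if a joint passes its speed limit or range.

### The arm

A 6-joint arm with a two-finger parallel gripper is mounted at the origin on the work surface. World frame = base frame: x ahead of the robot, y to its left, z up, the work surface at z = 0. Lengths are in m, angles in degrees, forces in N, time in s.
With the tool pointing down it reaches from about 0.3 to 0.75 m from the base axis. Payload 8.5 kg.
Tool frame: the origin (TCP) lies midway between the tips of the shut fingers; the grasp point (between the pads) lies 19 mm behind it; z points along the fingers, y is the direction in which the jaws open and shut (so a half turn about z gives the same grasp; the last joint's range is limited). The gripper opens to 85 mm and grips with 20 to 120 N. Pads are 22 mm wide; open, the fingers measure 114 mm over their backs; the gripper's body (76 mm by 85 mm) begins 54 mm behind the grasp point. The pads swing forward as they close: fully open they stand 13 mm farther back than shut.
Start: joints at [-82.58, 21.807, 74.336, -0, 83.858, -12.336], TCP at [0.186, -0.518, 0.231] pointing down, gripper open.
Joint ranges: [-178.18, 178.18], [-50.72, 133.34], [12.68, 142.11], [-81.47, 261.47], [9.98, 163.14], [-165.26, 165.26]. Speed limits (degrees/s): [136.94, 136.94, 180, 180, 180, 180].

### API

Orientations are given as a 3x3 rotation matrix whose columns are the frame's x, y, z axes.
In Python, from rig import env, viewer, ticket gives the robot as it stands. The module is installed in compiled form; this text tells all that it offers.
- The arm moves only by the shell command python3 -m pendant 'ROWS' [FORCE]. ROWS is JSON, a list of rows, each a list of 3 entries, a list of its own where there are three numbers: the shift along the world's x, y, z in mm, then the turn about the world's z in rad, then the opening, from -1 (shut) to 1 (fully open). A call has 1 to 12 rows; each row shifts and turns the pose as measured when the row begins; what a row does not reach is not made up. A row lasts 1/8 s, in which the tool goes at most 62.5 mm and 10.7 degrees, less where a joint would pass 70% of its speed; a pose out of reach is approached as far as the arm can. A call with a gripper value outside its range is refused whole. The fingers move at their own pace and stop on an object; FORCE is the grip in N (left out, the last holds). Time passes only in rows, so rows that do not move let the fingers close. It gives the time, the measured TCP pose, the force and the opening at its end, in the units of the state.
- env.observe(): the state, without advancing time (a new reading comes with each control period).
- viewer.get_image(name): name is "scene" or "top" or "wrist"; returns (picture, depth): 384x512x3 uint8, red, green, blue; 384x512 float32, m along the optical axis (not along the pixel's ray), 0 where there is no reading.
- viewer.camera_params(name): a dict with "fx", "fy", "cx", "cy" (pixels), "D" ([k1, k2, p1, p2, k3] as OpenCV has them; the pictures are not rectified), "rvec" (rotation vector, rad) and "tvec" (3), from world to camera coordinates, as OpenCV has them; the wrist camera has in their place "T_tool_cam" (4x4, takes a point from camera to tool coordinates, whose origin is the TCP and whose axes are the flange's). Camera axes: x right, y down, z forward; pixel columns grow to the right and rows downward; lengths in m; the calibration is good to about 2 mm. A picture is of the moment at which its call begins: read the wrist's pose just before it. camera_params takes no time and is no camera call.
- ticket.close_job(): hands the job in, once; it reports no verdict.
The state is a dict: "time_s": time; "q": joint angles; "qvel": joint speeds; "joint_efforts": joint torques, N m; "position": TCP position; "tool_rot": TCP orientation; "ft_force": force on the tool from outside, world axes, zero at the start; "wrist_torque": the same for the moment, N m; "grip_width": finger opening in m.
Only numpy, scipy, OpenCV 4.12 (cv2) and the standard library are available. Lean on these libraries where they do the work, as an engineer would, in place of code of your own. Each camera call takes 0.05 s, during which the arm holds its last target. There are 200 camera calls.

## Working session

There is one attempt and no reset: what is moved stays moved. The work goes in short steps, Python scripts to look and compute and a shell command to move; the robot and the scene stay as the last step left them, time stands still between calls to the robot, and variables do not carry over. Pictures are saved under pics/ and viewed, about 8 in all and at most 12, crops included, and the job is handed in when it is done.

```bash
mkdir -p pics; cat > h.py <<'E'
import numpy as np, cv2
from rig import env, viewer, ticket
def cam(n):
    p=viewer.camera_params(n);K=np.array([[p["fx"],0,p["cx"]],[0,p["fy"],p["cy"]],[0,0,1.]]);D=np.array(p["D"],float)
    if n=="wrist":
        s=env.observe();T=np.eye(4);T[:3,:3]=s["tool_rot"];T[:3,3]=s["position"];T=T@np.array(p["T_tool_cam"])
    else:
        R=cv2.Rodrigues(np.array(p["rvec"],float))[0];T=np.eye(4);T[:3,:3]=R.T;T[:3,3]=-R.T@np.array(p["tvec"],float).ravel()
    return K,D,T
def cloud(n):
    K,D,T=cam(n);im,d=viewer.get_image(n)
    v,u=np.mgrid[:384,:512];xy=cv2.undistortPoints(np.stack([u,v],-1).reshape(-1,1,2).astype(np.float64),K,D).reshape(384,512,2)
    P=np.dstack([xy*d[...,None],d])@T[:3,:3].T+T[:3,3]
    P[d==0]=np.nan
    return im,P
def save(im,f): cv2.imwrite("pics/"+f,im[...,::-1])
E
python3 - <<'E'
from h import *
a,P=cloud("scene");b,Q=cloud("top")
np.savez("c0.npz",a=a,P=P,b=b,Q=Q)
save(cv2.resize(a,(800,600)),"s0.png");save(cv2.resize(b,(800,600)),"t0.png")
s=env.observe();print(s["time_s"],s["tool_rot"],s["position"],s["grip_width"],s["ft_force"])
for n in("scene","top"):print(cam(n)[2])
E
```

```text
0.1 [[ 9.41144763e-01  3.38003708e-01 -1.69457242e-04]
 [ 3.38003645e-01 -9.41143954e-01  1.26211504e-03]
 [ 2.67115905e-04 -1.24511013e-03 -9.99999189e-01]] [ 0.18587473 -0.51738458  0.23077265] 0.08533082304962158 [-0.29057527  0.55725079 -0.34620314]
[[ 0.66813174  0.58900438 -0.45461393  1.12196741]
 [ 0.74396821 -0.53752054  0.39696722 -0.51736952]
 [-0.01054889 -0.60344471 -0.79733506  1.10398216]
 [ 0.          0.          0.          1.        ]]
[[-0.02173769 -0.9967487   0.07758541  0.42972477]
 [-0.99955002  0.02327193  0.01892577 -0.01399041]
 [-0.02066979 -0.0771391  -0.99680606  1.58210406]
 [ 0.          0.          0.          1.        ]]
```

View pics/s0.png

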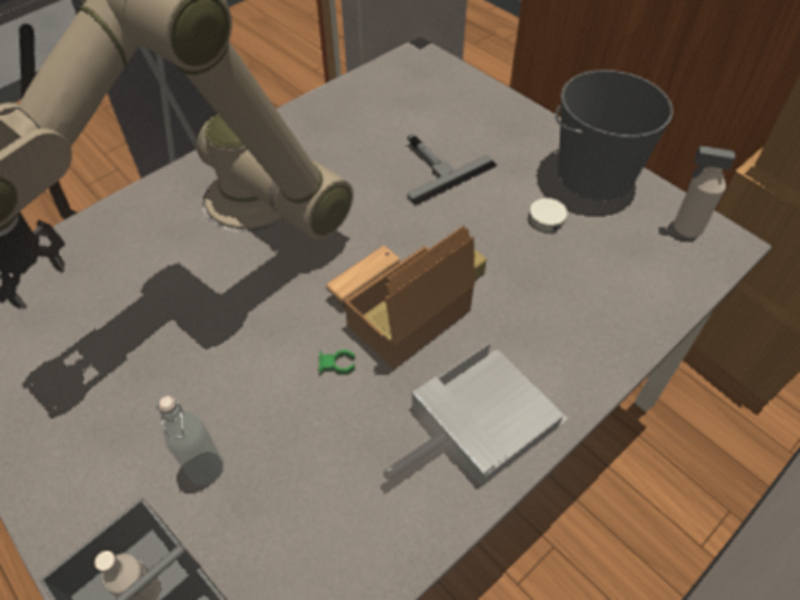

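View pics/t0.png

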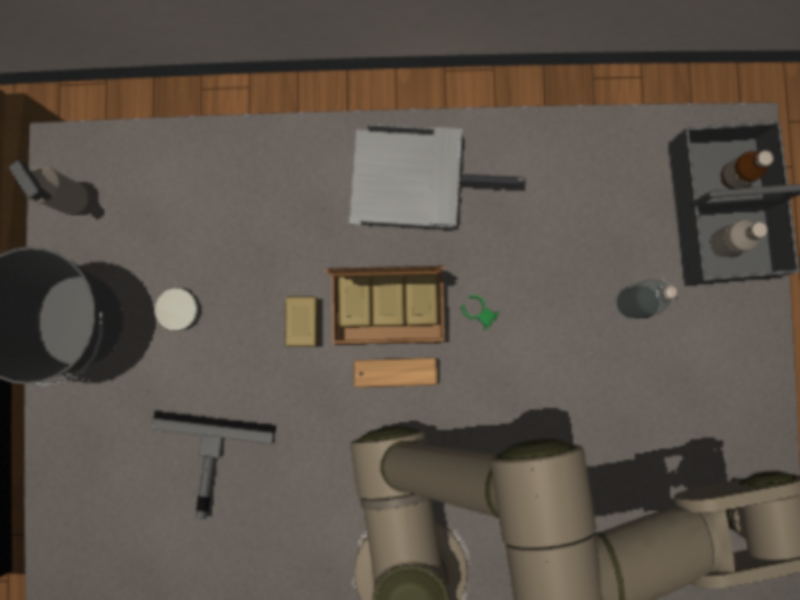

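The top view shows the carton at about (390,305) with its lid near upright. The brush is in front at (396,372), the soap bar to its left at (301,321) and the clip to its right at (480,310). Next I fit the carton pose and the lid.

```bash
python3 - <<'E'
from h import *
c=np.load("c0.npz");a,P,b,Q=c["a"],c["P"],c["b"],c["Q"]
def brown(im):
    h=cv2.cvtColor(im,cv2.COLOR_RGB2HSV);return (h[...,0]<16)&(h[...,1]>90)
# top: carton region
m=brown(b);sub=np.zeros_like(m);sub[165:226,205:290]=1;m&=sub
X=Q[m];X=X[np.isfinite(X).all(1)]
rim=X[(abs(X[:,2]-.085)<.006)]
print("rim",len(rim),rim.min(0),rim.max(0))
r=cv2.minAreaRect((rim[:,:2]*1000).astype(np.float32));print(r,cv2.boxPoints(r))
hi=X[X[:,2]>.12];print("lid top view",len(hi),hi.mean(0),hi[:,2].max())
# scene lid
m=brown(a);sub=np.zeros_like(m);sub[140:235,215:308]=1;m&=sub
Y=P[m];Y=Y[np.isfinite(Y).all(1)]
Y=Y[(Y[:,0]>.3)&(Y[:,0]<.8)]
print("scene z",np.percentile(Y[:,2],[1,50,99]),len(Y))
for lo,up in((.01,.075),(.09,.11),(.11,.13),(.13,.15),(.15,.17),(.17,.19),(.19,.21),(.21,.23),(.23,.26)):
    s=Y[(Y[:,2]>lo)&(Y[:,2]<up)]
    if len(s)>10:
        s=s[s[:,0]>np.median(s[:,0])-.02]
        k=np.polyfit(s[:,1],s[:,0],1);print(lo,len(s),"x at y=.02:",np.polyval(k,.02).round(4),"slope",k[0].round(3),"y",s[:,1].min().round(3),s[:,1].max().round(3))
# others
for n,(v0,v1,u0,u1) in dict(brush=(225,250,222,284),soap=(186,224,180,206),clip=(186,212,292,322)).items():
    Z=Q[v0:v1,u0:u1].reshape(-1,3);Z=Z[np.isfinite(Z).all(1)];Z=Z[Z[:,2]>.012];print(n,Z.min(0).round(3),Z.max(0).round(3))
E
```

```text
rim 284 [ 0.46102155 -0.07658644  0.07909378] [0.60077392 0.13927923 0.09067637]
((530.2786254882812, 31.027923583984375), (139.2018280029297, 215.5115203857422), 0.48716598749160767) [[459.76404 138.188  ]
 [461.59644 -77.31573]
 [600.7932  -76.13216]
 [598.9608  139.37158]]
lid top view 299 [0.58350022 0.03086172 0.23438093] 0.25069110084685087
scene z [0.00584102 0.0972551  0.24337204] 4428
0.01 875 x at y=.02: 0.5906 slope 0.323 y -0.077 0.138
0.09 248 x at y=.02: 0.6051 slope 0.002 y -0.076 0.142
0.11 263 x at y=.02: 0.6023 slope 0.004 y -0.072 0.141
0.13 264 x at y=.02: 0.5995 slope 0.003 y -0.072 0.14
0.15 265 x at y=.02: 0.5969 slope 0.0 y -0.074 0.138
0.17 283 x at y=.02: 0.5943 slope 0.001 y -0.071 0.138
0.19 286 x at y=.02: 0.5916 slope 0.002 y -0.073 0.139
0.21 387 x at y=.02: 0.5872 slope 0.002 y -0.076 0.138
0.23 308 x at y=.02: 0.5805 slope 0.007 y -0.066 0.13
brush [ 0.375 -0.062  0.012] [0.442 0.103 0.058]
soap [0.459 0.173 0.013] [0.556 0.235 0.062]
clip [ 0.486 -0.191  0.012] [ 0.553 -0.116  0.027]
```

Carton origin is about (0.533, 0.031) with yaw close to 0. The hinge is at x=0.604. The lid is at about 1.43 rad, with the crease near (0.587, 0.2145) and the flap edge near z=0.245. First I'll go behind the flap with the fingers shut.

```bash
python3 -m pendant '[[[0,0,50],-0.1,-1],[[0,0,50],-0.1,-1],[[35,40,20],-0.1,-1],[[40,45,0],-0.045,-1],[[40,45,0],0,-1],[[40,45,0],0,-1],[[40,45,0],0,-1],[[40,45,0],0,-1],[[40,45,0],0,-1],[[40,45,0],0,-1],[[40,45,0],0,-1],[[40,45,0],0,-1]]'
```

```text
time_s: 1.6
position: [0.5879, -0.0578, 0.3496]
tool_rot: [[1.0, -0.02, -0.0], [-0.02, -1.0, 0.009], [-0.0, -0.009, -1.0]]
ft_force: [-0.4, -0.5, 0.8]
grip_width: 0.0001
```

```bash
python3 -m pendant '[[[20,30,0],0,-1],[[20,30,0],0,-1],[[17,29,0],0.02,-1],[[0,0,-20],0,-1],[[0,0,0],0,-1]]'
python3 - <<'E'
from h import *
im,P=cloud("wrist");save(cv2.resize(im,(800,600)),"w1.png")
a,S=cloud("scene");save(cv2.resize(a[120:250,190:330],(800,743))[:600],"s1.png")
np.savez("c1.npz",a=a,P=S,b=im,Q=P)
print(env.observe()["position"])
E
```

```text
time_s: 2.22
position: [0.6482, 0.0388, 0.325]
tool_rot: [[1.0, 0.007, -0.007], [0.007, -1.0, 0.011], [-0.007, -0.011, -1.0]]
ft_force: [0.1, -0.5, -0.7]
grip_width: 0.0002
[0.64847957 0.03831575 0.32731343]
```

View pics/w1.png

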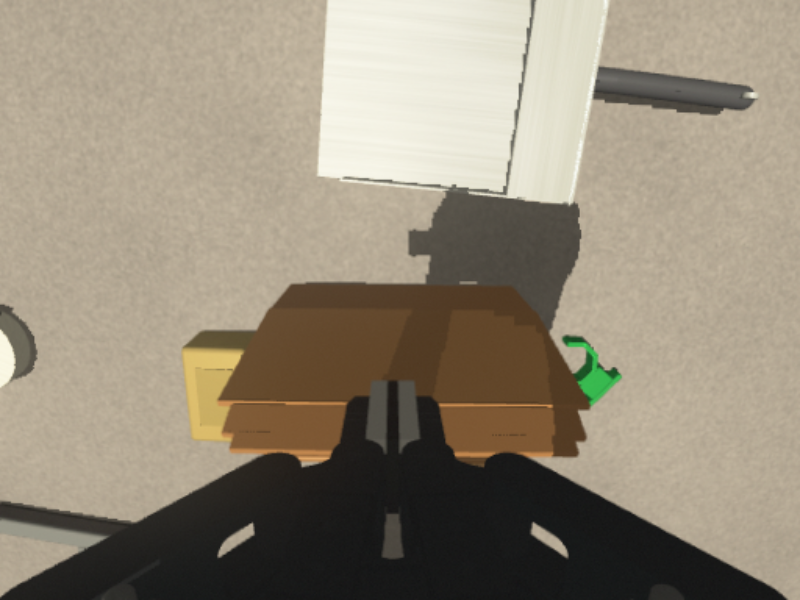

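The wrist view shows the lid back, with the crease at row 403, the flap at rows 405–450 and the fingertips at (392,382). I'll read the crease and the flap edge from depth.

```bash
cat > prof.py <<'E'
from h import *
def prof(P,im,ylo=.045,yhi=.13,s=1):
    h=cv2.cvtColor(im,cv2.COLOR_RGB2HSV);m=(h[...,0]<16)&(h[...,1]>90)&np.isfinite(P).all(2)
    X=P[m];X=X[(X[:,0]>.44)&(X[:,0]<.64)&(X[:,1]>ylo)&(X[:,1]<yhi)&(X[:,2]>.03)]
    o=X[:,2].argsort();X=X[o]
    for z in np.arange(.04,.26,.008):
        t=X[abs(X[:,2]-z)<.004]
        if len(t)>5:print(z.round(3),len(t),t[:,0].min().round(4),np.median(t[:,0]).round(4),t[:,0].max().round(4))
E
python3 - <<'E'
from prof import *
c=np.load("c1.npz");prof(c["Q"],c["b"],.06,.12)
E
```

```text
0.04 69 0.6057 0.6063 0.6069
0.048 63 0.6058 0.6064 0.6068
0.056 81 0.6058 0.6062 0.6067
0.064 72 0.6057 0.6061 0.6067
0.072 79 0.6055 0.6062 0.6067
0.08 84 0.4605 0.4669 0.6066
0.088 113 0.4636 0.6075 0.6083
0.096 113 0.6054 0.6064 0.6073
0.104 136 0.6042 0.6053 0.6063
0.112 116 0.603 0.6043 0.6053
0.12 131 0.6018 0.6031 0.6046
0.128 135 0.6009 0.602 0.6031
0.136 146 0.5998 0.6009 0.6021
0.144 152 0.5985 0.5998 0.601
0.152 138 0.5975 0.5986 0.6001
0.16 151 0.5963 0.5976 0.5986
0.168 150 0.5952 0.5964 0.5973
0.176 152 0.5938 0.5953 0.5964
0.184 172 0.5928 0.5942 0.5955
0.192 204 0.5916 0.593 0.5943
0.2 191 0.5904 0.592 0.5932
0.208 276 0.5873 0.5905 0.5923
0.216 345 0.5864 0.5886 0.5908
0.224 477 0.5832 0.5858 0.5892
0.232 512 0.5799 0.5828 0.5855
0.24 622 0.5743 0.5794 0.5832
0.248 12 0.578 0.5788 0.5796
```

```bash
python3 -m pendant '[[[0,-4,-45],0,-1],[[0,-3,-40],0,-1],[[0,0,-8],0,-1],[[-28,0,0],0,-1],[[-28,0,0],0,-1],[[0,0,0],0,-1]]'
```

```text
time_s: 3.08
position: [0.5935, 0.0287, 0.2417]
tool_rot: [[1.0, 0.003, 0.012], [0.003, -1.0, 0.008], [0.013, -0.008, -1.0]]
ft_force: [-0.1, 0.4, 0.6]
grip_width: 0.0004
```

```bash
python3 -m pendant '[[[0,0,-7],0,-1],[[0,0,0],0,-1],[[-5,0,-2],0,-1],[[-6,0,-4],0,-1],[[-6,0,-4],0,-1],[[-6,0,-4],0,-1],[[0,0,0],0,-1]]'
python3 - <<'E'
from prof import *
print(env.observe()["position"])
im,P=cloud("wrist");save(cv2.resize(im,(800,600)),"w2.png");prof(P,im,.06,.12)
print(env.observe()["position"])
E
```

```text
time_s: 3.95
position: [0.5711, 0.0282, 0.2209]
tool_rot: [[1.0, 0.003, 0.016], [0.002, -1.0, 0.008], [0.016, -0.008, -1.0]]
ft_force: [0.1, 0.2, -0.9]
grip_width: 0.0001
[0.57114881 0.02824832 0.2209444 ]
0.04 53 0.6049 0.6051 0.6054
0.048 54 0.6048 0.6051 0.6054
0.056 58 0.6048 0.6051 0.6054
0.064 60 0.6048 0.6051 0.6054
0.072 48 0.6048 0.6051 0.6054
0.08 195 0.4603 0.4664 0.468
0.088 138 0.4627 0.6064 0.6072
0.096 177 0.6044 0.6054 0.6063
0.104 209 0.6032 0.6042 0.605
0.112 212 0.6021 0.6031 0.6039
0.12 241 0.601 0.602 0.6031
0.128 265 0.5995 0.6008 0.6022
0.136 287 0.5987 0.5997 0.6008
0.144 316 0.5974 0.5985 0.5999
0.152 356 0.5961 0.5974 0.5988
0.16 374 0.5951 0.5963 0.5976
0.168 427 0.5939 0.5952 0.5965
0.176 463 0.5928 0.5941 0.5951
0.184 537 0.592 0.5931 0.5942
0.192 631 0.5904 0.5918 0.5929
0.2 689 0.5895 0.5907 0.5917
0.208 1274 0.5844 0.5891 0.5909
0.216 1544 0.5546 0.5752 0.5895
0.224 179 0.555 0.558 0.5642
[0.57145894 0.02822795 0.2211155 ]
```

View pics/w2.png

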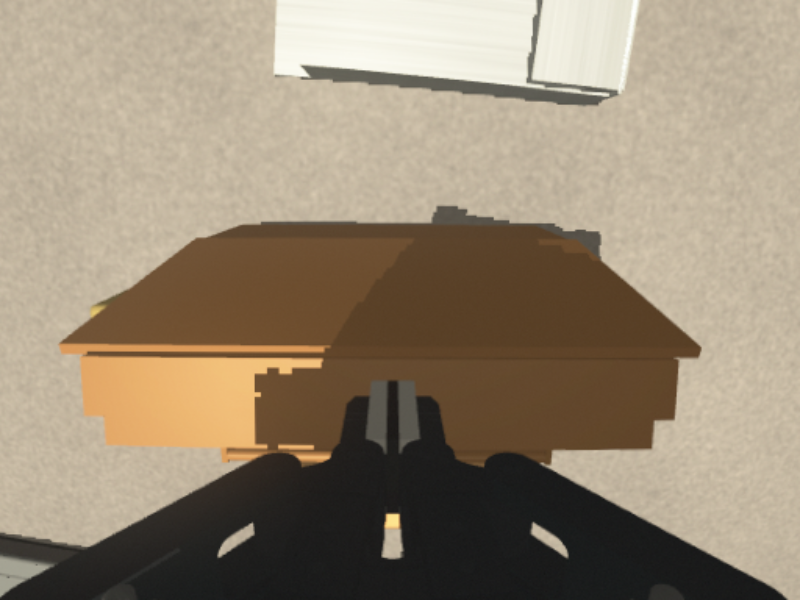

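The flap is now nearly horizontal and the lid has not moved. I'll move forward, then press down.

```bash
python3 -m pendant '[[[-7,0,0],0,-1],[[-7,0,-2],0,-1],[[0,0,-4],0,-1],[[0,0,-4],0,-1],[[0,0,-4],0,-1],[[0,0,0],0,-1]]'
python3 - <<'E'
from prof import *
im,P=cloud("wrist");save(cv2.resize(im,(800,600)),"w3.png");prof(P,im,.06,.12)
E
```

```text
time_s: 4.75
position: [0.5567, 0.0282, 0.2061]
tool_rot: [[1.0, 0.002, 0.017], [0.002, -1.0, 0.007], [0.017, -0.007, -1.0]]
ft_force: [-0.1, -0.1, -0.2]
grip_width: -0.0001
0.04 209 0.4625 0.4637 0.6052
0.048 217 0.4624 0.4635 0.6055
0.056 270 0.4625 0.4635 0.6055
0.064 226 0.4622 0.4633 0.6051
0.072 117 0.4625 0.4633 0.4643
0.08 239 0.4593 0.4666 0.6067
0.088 164 0.4621 0.6065 0.6072
0.096 204 0.6048 0.6055 0.6062
0.104 180 0.6035 0.6043 0.6052
0.112 218 0.6022 0.6032 0.6039
0.12 241 0.601 0.602 0.6027
0.128 265 0.5999 0.6008 0.6016
0.136 307 0.5988 0.5997 0.6003
0.144 320 0.5975 0.5985 0.5994
0.152 371 0.5963 0.5973 0.5985
0.16 402 0.5952 0.5961 0.5973
0.168 452 0.5939 0.5949 0.5958
0.176 509 0.5928 0.5938 0.595
0.184 573 0.5916 0.5927 0.5937
0.192 650 0.5905 0.5915 0.5928
0.2 987 0.556 0.5902 0.5916
0.208 1205 0.5611 0.5892 0.5906
0.216 651 0.5795 0.585 0.5897
```

```bash
python3 -m pendant '[[[-4,0,12],0,-1],[[0,0,25],0,-1],[[15,0,30],0,-1],[[40,0,5],0,-1],[[40,0,0],0,-1],[[0,0,-40],0,-1],[[0,0,-45],0,-1],[[0,0,0],0,-1],[[0,0,0],0,-1]]'
```

```text
time_s: 5.92
position: [0.6507, 0.0281, 0.2056]
tool_rot: [[1.0, 0.003, 0.031], [0.003, -1.0, 0.005], [0.031, -0.005, -1.0]]
ft_force: [0.0, -0.1, 0.4]
grip_width: -0.0001
```

```bash
python3 -m pendant '[[[-15,0,-10],0,-1],[[-15,0,-8],0,-1],[[-15,0,-1],0,-1],[[0,0,0],0,-1],[[-10,0,-2],0,-1],[[-10,0,-3],0,-1],[[-10,0,-4],0,-1],[[-9,0,-4],0,-1],[[0,0,0],0,-1]]'
```

```text
time_s: 7.05
position: [0.5674, 0.0275, 0.1846]
tool_rot: [[0.999, 0.003, 0.05], [0.003, -1.0, 0.002], [0.05, -0.002, -0.999]]
ft_force: [0.9, 0.3, 0.9]
grip_width: -0.0002
```

```bash
python3 -m pendant '[[[-8,0,-10],0,-1],[[-8,0,-10],0,-1],[[-6,0,-8],0,-1],[[-6,0,-9],0,-1],[[-5,0,-9],0,-1],[[-4,0,-9],0,-1],[[0,0,0],0,-1],[[0,0,0],0,-1]]'
python3 - <<'E'
from prof import *
im,P=cloud("wrist");save(cv2.resize(im,(800,600)),"w4.png");prof(P,im,.07,.125)
E
```

```text
time_s: 8.05
position: [0.5289, 0.0273, 0.1265]
tool_rot: [[0.999, 0.003, 0.051], [0.002, -1.0, 0.003], [0.051, -0.002, -0.999]]
ft_force: [-0.6, -0.8, 0.1]
grip_width: 0.0
0.08 6 0.6039 0.6039 0.604
0.088 1516 0.591 0.5993 0.604
0.096 3369 0.5725 0.5855 0.5977
0.104 3494 0.554 0.567 0.5797
0.112 3720 0.5359 0.5487 0.5618
0.12 3274 0.5176 0.5313 0.5434
0.128 1818 0.4997 0.5147 0.5249
0.136 548 0.4828 0.4962 0.5061
0.192 155 0.536 0.537 0.538
0.2 58 0.536 0.537 0.5378
```

View pics/w4.png

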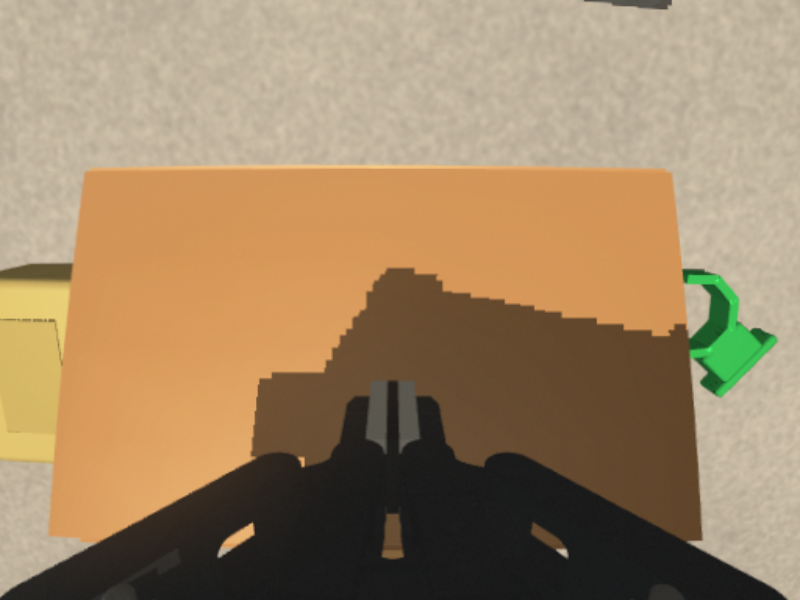

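The lid is at 0.42 rad and the carton is in place. Before tucking I'll check the flap from the other cameras.

```bash
python3 - <<'E'
from h import *
a,P=cloud("scene");b,Q=cloud("top")
np.savez("c4.npz",a=a,P=P,b=b,Q=Q)
A=cv2.resize(a[150:240,205:315],(550,450),interpolation=cv2.INTER_CUBIC);save(A,"s4.png")
for n in("scene","top"):
    K,D,T=cam(n);R=T[:3,:3].T;t=-R@T[:3,3]
    cy=-.077
    for nm,p in dict(crease=(.485,cy,.1395),plumb=(.485,cy+.009,.108),lip=(.464,cy,.085),lipfar=(.464,.139,.085)).items():
        uv=cv2.projectPoints(np.array([p]),cv2.Rodrigues(R)[0],t,K,D)[0].ravel();print(n,nm,uv.round(1),((uv-[205,150])*5).round() if n=="scene" else "")
E
```

```text
scene crease [222.8 185.6] [ 89. 178.]
scene plumb [225.8 190.6] [104. 203.]
scene lip [219.6 192.7] [ 73. 214.]
scene lipfar [271.  157.3] [330.  37.]
top crease [284.8 209.5] 
top plumb [281.3 210. ] 
top lip [284.2 217.2] 
top lipfar [212.6 218.8]
```

View pics/s4.png

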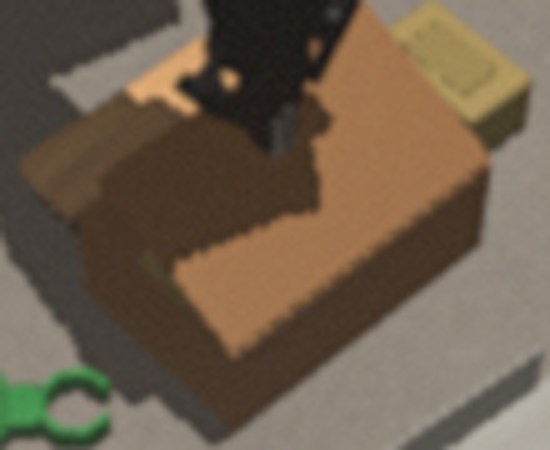

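```bash
python3 - <<'E'
from h import *
c=np.load("c4.npz")
for k in"QP":
    X=c[k].reshape(-1,3);X=X[np.isfinite(X).all(1)];X=X[(X[:,0]>.45)&(X[:,0]<.5)&(X[:,1]>-.07)&(X[:,1]<.13)&(X[:,2]>.06)&(X[:,2]<.15)]
    for x in np.arange(.452,.5,.004):
        t=X[abs(X[:,0]-x)<.002]
        if len(t):print(k,x.round(3),len(t),np.percentile(t[:,2],[0,25,50,75,100]).round(3))
E
```

```text
Q 0.46 19 [0.062 0.079 0.082 0.084 0.087]
Q 0.464 54 [0.077 0.082 0.084 0.087 0.093]
Q 0.468 48 [0.074 0.081 0.083 0.085 0.091]
Q 0.48 24 [0.106 0.111 0.113 0.117 0.122]
Q 0.484 51 [0.11  0.125 0.132 0.136 0.143]
Q 0.488 40 [0.134 0.137 0.139 0.141 0.145]
Q 0.492 25 [0.132 0.135 0.138 0.14  0.143]
Q 0.496 15 [0.131 0.136 0.137 0.138 0.141]
P 0.46 4 [0.067 0.069 0.076 0.083 0.083]
P 0.464 17 [0.06  0.067 0.077 0.084 0.086]
P 0.468 4 [0.071 0.079 0.083 0.084 0.085]
P 0.472 1 [0.087 0.087 0.087 0.087 0.087]
P 0.48 2 [0.135 0.135 0.136 0.136 0.136]
P 0.484 15 [0.136 0.137 0.138 0.139 0.141]
P 0.488 32 [0.082 0.137 0.139 0.139 0.143]
P 0.492 42 [0.132 0.136 0.137 0.139 0.144]
P 0.496 41 [0.131 0.134 0.135 0.136 0.14 ]
```

The flap hangs nearly plumb. Its edge is near x=0.480, z=0.108 and the lip's inner edge is at 0.468, so about 10 mm of clearance. I'll lower the lid.

```bash
python3 -m pendant '[[[-4,0,-8],0,-1],[[-4,0,-8],0,-1],[[-3,0,-7],0,-1],[[-3,0,-6],0,-1],[[0,0,-4],0,-1],[[0,0,0],0,-1]]'
```

```text
time_s: 8.95
position: [0.514, 0.0273, 0.0914]
tool_rot: [[0.999, 0.003, 0.051], [0.002, -1.0, 0.002], [0.051, -0.002, -0.999]]
ft_force: [-1.2, -0.4, -1.1]
grip_width: -0.0001
```

```bash
python3 -m pendant '[[[0,0,8],0,-1],[[-15,0,4],0,-1],[[0,0,-6],0,-1],[[0,0,-6],0,-1],[[0,0,-5],0,-1],[[0,0,-3],0,-1]]'
```

```text
time_s: 9.7
position: [0.4981, 0.0273, 0.0872]
tool_rot: [[0.999, 0.003, 0.054], [0.003, -1.0, 0.001], [0.054, -0.001, -0.999]]
ft_force: [-18.3, 0.9, 53.5]
grip_width: -0.0004
```

```bash
python3 -m pendant '[[[0,0,2],0,-1],[[0,0,10],0,-1],[[0,0,30],0,-1],[[0,0,40],0,-1],[[0,0,50],0,-1],[[0,0,0],0,-1],[[0,0,0],0,-1],[[0,0,0],0,-1]]'
python3 - <<'E'
from prof import *
im,P=cloud("wrist");save(cv2.resize(im,(800,600)),"w5.png")
h=cv2.cvtColor(im,cv2.COLOR_RGB2HSV);m=(h[...,0]<16)&(h[...,1]>90)&np.isfinite(P).all(2)
a,S=cloud("scene");b,Q=cloud("top")
for k,X in(("w",P[m]),("s",S.reshape(-1,3)),("t",Q.reshape(-1,3))):
    X=X[(X[:,1]>.07)&(X[:,1]<.13)&(X[:,2]>.05)&(X[:,2]<.13)&(X[:,0]<.62)&(X[:,0]>.44)]
    for x in(.462,.468,.474,.48,.49,.51,.53,.55,.57,.59,.6):
        t=X[abs(X[:,0]-x)<.003]
        if len(t):print(k,x,len(t),np.median(t,0).round(4))
A=cv2.resize(a[150:240,205:315],(550,450),interpolation=cv2.INTER_CUBIC);save(A,"s5.png")
E
```

```text
time_s: 10.7
position: [0.4974, 0.0274, 0.222]
tool_rot: [[0.999, 0.003, 0.05], [0.003, -1.0, 0.002], [0.05, -0.002, -0.999]]
ft_force: [0.6, -0.1, -0.1]
grip_width: -0.0001
w 0.462 400 [0.4636 0.0995 0.0825]
w 0.468 242 [0.4665 0.0997 0.0824]
w 0.474 239 [0.4751 0.1005 0.0873]
w 0.48 389 [0.4799 0.0995 0.0877]
w 0.49 359 [0.49   0.103  0.0876]
w 0.51 323 [0.5099 0.0994 0.0878]
w 0.53 121 [0.5298 0.1216 0.088 ]
w 0.55 15 [0.5493 0.126  0.0878]
w 0.57 14 [0.5694 0.126  0.0881]
w 0.59 32 [0.5906 0.1214 0.088 ]
w 0.6 57 [0.5995 0.1246 0.088 ]
s 0.462 20 [0.4629 0.1062 0.0835]
s 0.468 25 [0.466  0.0963 0.0835]
s 0.474 10 [0.4749 0.0985 0.0883]
s 0.48 30 [0.4804 0.1005 0.0901]
s 0.49 25 [0.4901 0.0974 0.0885]
s 0.51 28 [0.5098 0.097  0.0887]
s 0.53 32 [0.5301 0.1053 0.0888]
s 0.55 25 [0.5497 0.0988 0.0898]
s 0.57 28 [0.5702 0.1028 0.0891]
s 0.59 28 [0.5896 0.1034 0.0888]
s 0.6 42 [0.601  0.1005 0.0884]
t 0.55 2 [0.5489 0.1297 0.0914]
t 0.57 12 [0.5702 0.1224 0.0872]
t 0.59 39 [0.5899 0.0986 0.0906]
t 0.6 40 [0.6002 0.1002 0.0888]
```

View pics/w5.png

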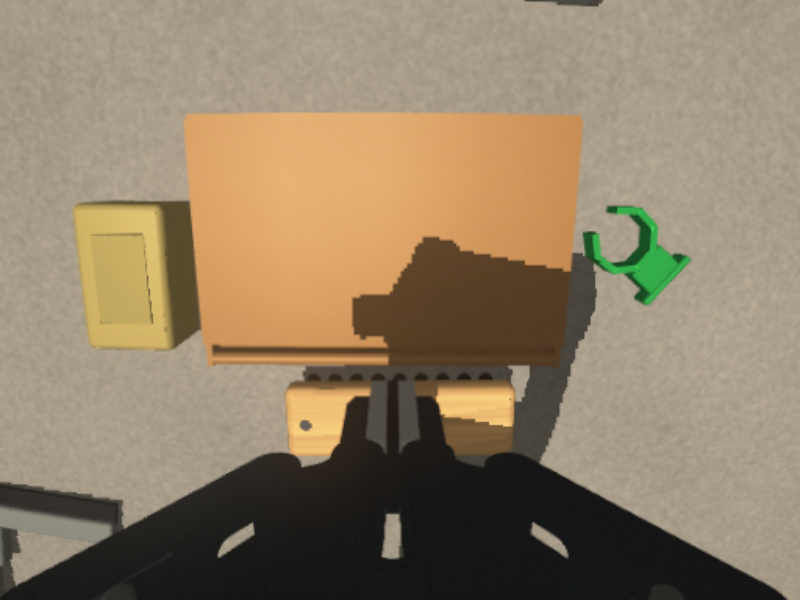

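View pics/s5.png

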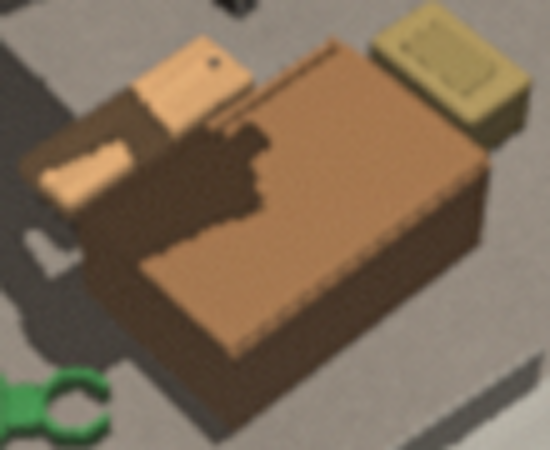

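The lid is level at z≈0.088 from front to back and the flap is inside behind the lip. The carton, brush, soap bar and clip have not moved, and the arm is well clear. I'm handing the job in.

```bash
python3 -c "
from rig import env,ticket
print(ticket.close_job(),env.observe()['time_s'])"
```

```text
the job is handed in; nothing more can be done
the job is handed in; nothing more can be done
```

The carton is closed and the job was handed in at about 11 s of the 54 s allowed. With the fingers shut, I pushed the flap inward from behind to about 1.8 rad. I then folded the lid down from behind, lowered the flap in behind the lip, and pressed the lid near its front edge. That press peaked at about 54 N upward plus 18 N sideways at the wrist, under the 120 N limit.

**Before tucking:** with the lid at about 0.42 rad, the flap hung nearly plumb. Its edge was about 10 mm inside the lip.

**Last checks:**
- The lid was level at z ≈ 0.088 m from front to back in the wrist view, and 0.088–0.090 m in the scene view.
- No flap showed outside the front wall.
- The carton's front edge still measured about where it started, and the brush, soap bar and clip showed no sign of movement. I did not measure the bystanders again.
- The arm was clear, with about zero wrist force.

No check failed. The flap inside the closed carton can't be seen, so its depth of about 30 mm below the rim is worked out from its angle, not measured.

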